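Feel a worn latch free and open both doors of a display cupboard

TASK

Open both glazed doors of the small green cupboard on the worktop wide, each to about a right angle with its front, and leave them so. The left door goes first, as its strip laps over the right one: its worn latch lets go only at one height of its sprung brass lever (too low or too high and it holds), so feel for it with gentle pulls, never wrenching it, and keep the lever there while the door comes out; then lift the right door's sprung brass bolt by its handle, keep it lifted and pull that door out. Do not knock over or knock away anything in the cupboard or on the worktop round it.

Things in the scene. Friction and masses are not known exactly. Their poses are not given: they have to be found in the camera images.
- cabinet: fixed cupboard, oak carcass 364 wide (y) x 130 deep (x) x 220 high mm, two glazed green leaves on its front. Origin: centre of the underside; front faces its own -x, +y is its left. Upright, turned about z. Front faces of the shut leaves at x = -0.081 in its frame; leaves 14 mm thick, 179 mm wide, 28 to 218 mm high
- left_leaf (a joint): angle of the left leaf (latched), hinged on an upright axis at its outer (+y) edge; 0 shut, grows to 1.75 rad as its free edge swings to the robot; stays where it is left (hinge friction 0.08 N m); latched it has up to 0.02 rad of play
- right_leaf (a joint): angle of the right leaf (bolted, and lapped by the left one), hinged at its outer (-y) edge; 0 shut, grows to 1.75 rad as its free edge swings to the robot; hinge friction 0.08 N m
- left_leaf_hinge (a point): top of the left leaf's hinge axis, 218 mm above the worktop; at (-0.074, 0.180) in the cabinet's frame
- right_leaf_hinge (a point): top of the right leaf's hinge axis, 218 mm above the worktop; at (-0.074, -0.180) in the cabinet's frame
- lever_grip (a point): where to hold the left leaf's lever: round brass bar 11 mm thick, its axis 45 mm in front of the leaf and parallel to it, 177 mm up at rest, 50 mm from lever_spindle on the hinge side; the bar runs from the spindle to 25 mm beyond this point, drooping 0.3 rad at rest. Free all round for 24 mm to either side. Moves with lever and leaf
- bolt_grip (a point): where to hold the right leaf's bolt: level round brass bar 11 mm thick, its axis 45 mm in front of the leaf and parallel to it, 175 mm up at rest; it runs from the rod's stem, 40 mm from this point to the free edge, to 25 mm beyond this point on the hinge side. Moves with bolt and leaf
- spice_jar: bystander in the cupboard: small glass jar with yellow cap, 45x44x100 mm, origin under its centre, z up
- tin: bystander in the cupboard: blue and white tin, 75 mm across, 58 mm high, origin under its centre, z up
- pepper_mill: bystander: brown wooden pepper mill, 55 mm across, 138 mm high, on the chopping board at the left beside a tomato; origin under its centre, z up
- lemon: bystander: lemon, 70x58x56 mm, on the stone tile at the right; origin under its centre
- cover_strip (a point): centre of the left leaf's upright cover strip, 32 mm wide, 8 mm thick, on the front of its free edge; it laps 18 mm over the right leaf's front and holds it shut. Moves with the left leaf
- lever_spindle (a point): axis of the left leaf's lever, along the leaf's normal, 192 mm up; point 45 mm off the leaf. The lever lifts 0.9 rad to its stop (lever_grip then 43 mm higher), spring 2 to 7 N at lever_grip. The hidden latch is free only in a band of lift about 5 mm high, its middle anywhere from 9 to 32 mm of lift of lever_grip. It springs back when let go: hold the height till the leaf is 0.2 rad open
- bolt_foot (a point): foot of the right leaf's upright bolt rod (8 mm thick), 16 mm up at rest behind a keeper 26 mm high. Lifting the bar straight up against a spring (2 to 4 N) draws it out: free from 11 mm of lift, stop at 18 mm. It springs back when let go: hold it up until the leaf is 0.2 rad open
- tongue: the latch's steel tongue, 10 x 6 x 8 mm, on the lever's spindle behind the left leaf, 44 mm from the axis to the free edge; origin at its centre. It sinks as the lever is lifted. A slotted strike in the cupboard, at a height not given, holds it but for the band where it meets the slot. Pulling on the latched lever with over about 35 N wrenches it

How it is judged (in metres and radians):
On the way, in this order (a step that is already met when the one before it is completed fails the run):
1. the left leaf is open by more than 1.25 rad, the right one still shut (value of joint left_leaf above 1.25 rad and value of joint right_leaf below 0.1 rad), for 0.1 s.
2. the right leaf is open by more than 1.25 rad (value of joint right_leaf above 1.25 rad), for 0.1 s.
At the end, for the whole second after the job is handed in: both leaves stand open by more than 1.25 rad (72 degrees) and at rest, their handles let go (value of joint each of left_leaf, right_leaf above 1.25 rad and velocity of joint left_leaf between -0.1 and 0.1 rad/s and velocity of joint right_leaf between -0.1 and 0.1 rad/s); the robot touches nothing.
It fails at once if the spice jar or the tin in the cupboard is tipped over (by more than 0.6 rad) (angle between any of spice_jar, tin's own z axis and vertical above 0.6 rad).
It fails at once if the pepper mill is tipped over (by more than 0.6 rad) (angle between pepper_mill's own z axis and vertical above 0.6 rad).
It fails at once if the pepper mill or lemon is knocked away by more than 50 mm (distance of any of pepper_mill, lemon from where it was at the start of the episode above 0.05 m).
It fails at once if the latch is wrenched: its tongue presses on the strike with over 35 N (contact force between tongue and anything else above 35 N).
It also fails if it takes over 72 s, if anything falls off the work surface, if the arm or the gripper's body presses on something with over 40 N, if the wrist force passes 120 N, or if a joint passes its speed limit or range.

ROBOT

A 6-joint arm with a two-finger parallel gripper is mounted at the origin on a cart in front of the work surface, level with it; the furniture and walls round the work are solid. World frame = base frame: x ahead of the robot, y to its left, z up, the work surface at z = 0. Lengths are in mm, angles in rad, forces in N, time in s.
With the tool pointing down it reaches from about 275 to 725 mm from the base axis. Payload 5.6 kg.
Tool frame: the origin (TCP) lies at the very end of the fingers, on their centre line; the grasp point (between the pads) lies 19 mm behind it (pinch_z is the distance from the TCP to the grasp point, in mm); z points along the fingers, y is the line along which they close (so a half turn about z gives the same grasp; the last joint's range is limited). The gripper opens to 85 mm and grips with 20 to 120 N. Pads are 22 mm wide; open, the fingers measure 114 mm over their backs; the gripper's body (76 mm by 85 mm) begins 54 mm behind the grasp point. The pads swing forward as they close: fully open they stand 13 mm farther back than shut.
Start: joints at [1.454, 0.255, 0.108, 0, -1.424, -0.285], TCP at [215.065, 506.202, 231.283] pointing down, gripper open.
Joint ranges: [-2.95, 2.95], [-1.21, 1.97], [-1.09, 1.5], [-2.87, 1.71], [-2.94, -0.07], [-3.05, 3.05]. Speed limits (rad/s): [2.57, 2.57, 3.14, 3.14, 3.14, 3.14].

INTERFACE

Orientations are given as a rotation vector (axis times angle).
In Python, from rig import sense, get_image, hand_in, pinch_z gives the robot as it stands.
- The arm moves only by the tool move_arm, never from a script. Its argument "moves" is a list of rows, each a list of 3 entries, a list of its own where there are three numbers: the opening, from 0 (shut) to 1 (fully open), then the shift along the world's x, y, z in units of 0.15 m (1.0 is 0.15 m), then the turn, a rotation vector about the world's x, y, z in units of 180 degrees (1.0 is 180 degrees). A call has 1 to 8 rows; each row is the pose to reach, as a shift and turn from the pose commanded when the call began, turning the shorter way round; what a row does not reach only later rows make up. A row lasts 1/8 s, in which the tool goes at most 62.5 mm and 10.7 degrees, less where a joint would pass 70% of its speed; a pose out of reach is approached as far as the arm can. A call with a number of a shift or a turn outside -1 to 1 is refused whole. A call with a gripper value outside its range is refused whole. The fingers move at their own pace and stop on an object; "squeeze" is the grip in N (left out, the last holds). Time passes only in rows, so rows that repeat a pose let the fingers close. It gives the time, the measured TCP pose, the force, the opening and the grip force at its end, in the units of the state.
- sense(): the state, without advancing time (a new reading comes with each control period).
- get_image(name): name is "scene" or "top" or "wrist"; returns a dict with "color" (384x512x3 uint8, red, green, blue), "camera_matrix" (3x3 intrinsics, pixels), "position" and "orientation" of the camera in the world; the wrist camera has in their place "hand_eye" (4x4, takes a point from camera to tool coordinates, whose origin is the TCP and whose axes are the flange's). Camera axes: x right, y down, z forward; pixel columns grow to the right and rows downward; lengths in mm; the calibration is good to about 2 mm. A picture is of the moment at which its call begins: read the wrist's pose just before it. There is no depth.
- hand_in(): hands the job in; it is judged then, once.
The state is a dict: "clock": time; "joints": joint angles; "qd": joint speeds; "joint_torque": joint torques, N m; "eef_pos": TCP position; "ee_rot": TCP orientation; "ft_force": force on the tool from outside, world axes, zero at the start; "torque": the same for the moment, N m; "width": finger opening in mm; "finger_force": force on a finger pad.
Only numpy, scipy, OpenCV 4.12 (cv2) and the standard library are available. Lean on these libraries where they do the work, as an engineer would, in place of code of your own. Each camera call takes 0.05 s, during which the arm holds its last target. There are 200 camera calls.

## Working session

There is one attempt and no reset: what is moved stays moved. The work goes in short steps, Python scripts to look and compute and a tool call to move; the robot and the scene stay as the last step left them, time stands still between calls to the robot, and variables do not carry over. Pictures are saved under pics/ and viewed, at most 10 in all, crops included, and the job is handed in when it is done.

Besides the shell and the picture viewer there is one more tool, called after "Call:" as a command line: name --argument value ..., lists and objects as JSON in quotes. move_arm: Moves the arm, as the interface text tells. Its arguments: {"type":"object","properties":{"moves":{"type":"array"},"squeeze":{"type":"number"}},"required":["moves"]}

```bash
ls; mkdir -p pics; python3 - <<'E'
from rig import *
import cv2,pickle
s=sense();print(s, pinch_z)
d={}
for n in("scene","top"):
    d[n]=get_image(n);cv2.imwrite(f"pics/{n}0.png",d[n]["color"][:,:,::-1]);print(n,d[n]["camera_matrix"],d[n]["position"],d[n]["orientation"])
pickle.dump(d,open("d0.pkl","wb"))
E
```

```text
pics
{'clock': 0.0, 'joints': array([ 1.45361276e+00,  2.55760427e-01,  1.06993157e-01, -4.66481598e-04,
       -1.42388730e+00, -2.84608098e-01]), 'qd': array([-0.00041112,  0.00030766,  0.00062089,  0.00070651, -0.00148071,
        0.00191572]), 'joint_torque': array([-1.52432658e-04, -3.86623049e+01,  2.37949133e+01,  5.36535278e+00,
       -6.00493076e-03,  8.18472330e-06]), 'eef_pos': array([214.83835878, 505.76741614, 230.38546137]), 'ee_rot': array([ 3.07653574e+00, -6.26624580e-01, -4.77864711e-04]), 'ft_force': array([-0.39878601, -0.42290426,  1.02035028]), 'torque': array([0.00298771, 0.01740677, 0.02377567]), 'finger_force': 0.0, 'width': 85.5508444869934} 18.700000000000003
scene [[408.91047908   0.         262.44627161]
 [  0.         408.91047908 194.94949453]
 [  0.           0.           1.        ]] [-157.59204992 -982.07255653  880.5915817 ] [-1.99817245  0.68084947 -0.38236174]
top [[469.81420831   0.         256.25094536]
 [  0.         469.81420831 203.27735334]
 [  0.           0.           1.        ]] [-329.50790273 -298.32063771 1441.71812833] [-2.07722085  1.49729279 -0.5191122 ]
```

View pics/scene0.png

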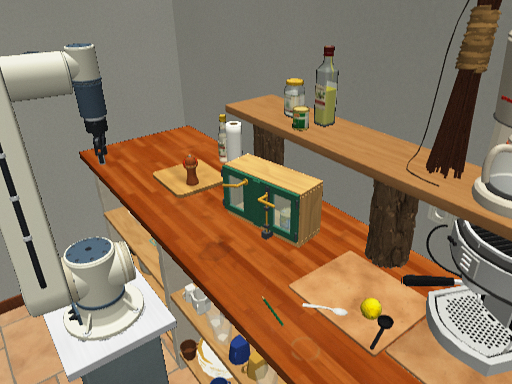

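View pics/top0.png

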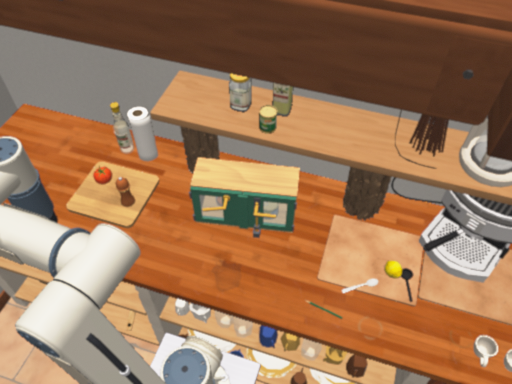

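```bash
python3 - <<'E'
import cv2,pickle
d=pickle.load(open("d0.pkl","rb"))
c=d["scene"]["color"][145:253,210:340,::-1];cv2.imwrite("pics/s1.png",cv2.resize(c,None,fx=5.5,fy=5.5,interpolation=cv2.INTER_CUBIC))
c=d["top"]["color"][150:245,180:312,::-1];cv2.imwrite("pics/t1.png",cv2.resize(c,None,fx=6,fy=6,interpolation=cv2.INTER_CUBIC))
E
```

```text
(no output)
```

View pics/s1.png

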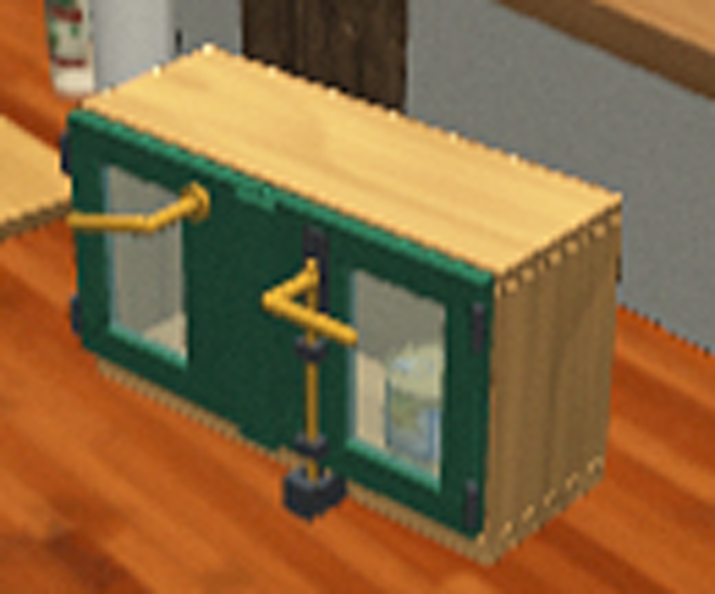

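View pics/t1.png

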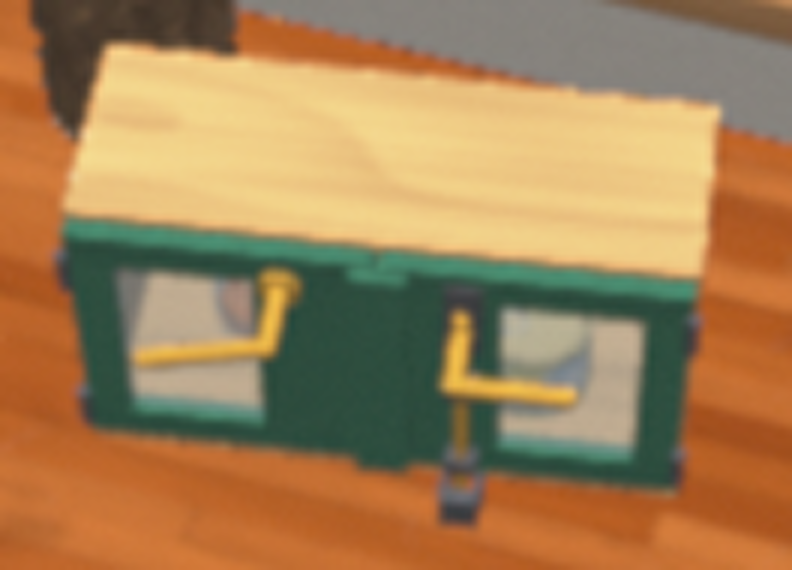

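```bash
cat > fit.py <<'E'
import numpy as np,cv2,pickle
from scipy.optimize import least_squares
d=pickle.load(open("d0.pkl","rb"))
L=lambda p:None
# (view,px,py, (x, y|('s'|'b',off), z))
S=[(208,47,(65,182,220)),(620,197,(65,-182,220)),(72,114,(-81,181,218)),(489,285,(-81,-181,218)),(478,537,(-81,-181,28)),(490,562,(-65,-182,0)),
(72,219,(-126,('s',71.6),170)),(147,222,(-126,('s',0),192)),(268,299,(-126,('b',40),175)),(355,339,(-126,('b',-25),175))]
T=[(108,45,(65,182,220)),(718,105,(65,-182,220)),(65,238,(-81,181,218)),(695,300,(-81,-181,218)),(675,492,(-81,-181,28)),(90,424,(-81,181,28)),
(135,358,(-126,('s',71.6),170)),(268,347,(-126,('s',0),192)),(452,385,(-126,('b',40),175)),(575,397,(-126,('b',-25),175))]
O=[("scene",a/5.5+210-.4,b/5.5+145-.4,p) for a,b,p in S]+[("top",a/6+180-.4,b/6+150-.4,p) for a,b,p in T]
def proj(n,P):
    R=cv2.Rodrigues(np.array(d[n]["orientation"],float))[0];c=R.T@(P-d[n]["position"]);k=d[n]["camera_matrix"]@c;return k[:2]/k[2]
def world(v,p):
    y=p[1]
    if isinstance(y,tuple): y=y[1]+(v[3] if y[0]=='s' else v[4])
    c,s=np.cos(v[2]),np.sin(v[2])
    return np.array([v[0]+c*p[0]-s*y,v[1]+s*p[0]+c*y,p[2]])
def res(v): return np.concatenate([proj(n,world(v,p))-[a,b] for n,a,b,p in O])
if __name__=="__main__":
    r=least_squares(res,[500,0,0,50,-50],loss="soft_l1",x_scale=[100,100,.3,50,50])
    v=r.x;print(v);print(res(v).reshape(-1,2).round(1).tolist());print(np.sqrt(np.diag(np.linalg.inv(r.jac.T@r.jac)))*.6)
    for k,p in dict(lever=(-126,v[3]+47.8,177.2),spindle=(-126,v[3],192),bolt=(-126,v[4],175),lh=(-74,180,218),rh=(-74,-180,218)).items(): print(k,world(v,p).round(1))
    np.save("v.npy",v)
E
python3 fit.py
```

```text
[ 6.75998260e+02  6.69387200e+01  1.94994528e-01  5.82655500e+01
 -9.05240776e+01]
[[0.4, -1.0], [1.3, -1.1], [-1.2, -0.7], [-0.5, -0.9], [-0.3, 0.5], [0.3, 0.5], [0.2, -0.1], [0.1, 0.0], [0.9, 0.1], [-0.4, -0.8], [-0.1, -0.1], [0.3, -0.3], [-1.3, -0.5], [0.8, -0.0], [0.3, 0.3], [0.1, 1.3], [0.6, 0.1], [-1.1, 0.2], [0.5, 0.3], [-0.7, 0.3]]
[0.69940041 0.84752133 0.00423426 1.67637109 1.66749097]
lever [531.8 146.6 177.2]
spindle [541.1  99.7 192. ]
bolt [569.9 -46.3 175. ]
lh [568.5 229.2 218. ]
rh [ 638.3 -124.   218. ]
```

Call:
move_arm --moves '[[0.53,[0.2,-0.2,0.06],[0,0,-0.05]],[0.53,[0.45,-0.5,0.12],[0,0,-0.1]],[0.53,[0.7,-0.8,0.18],[0,0,-0.155]]]' --squeeze 40

```text
clock: 0.48
eef_pos: [320.6, 384.8, 258.1]
ee_rot: [2.832, -1.357, -0.0]
ft_force: [0.9, 0.9, -0.1]
width: 45.2
finger_force: 0.0
```

Call:
move_arm --moves '[[0.53,[0.25,-0.27,0],[0,0,-0.05]],[0.53,[0.5,-0.55,0],[0,0,-0.1]],[0.53,[0.7,-0.8,0],[0,0,-0.155]]]'

```text
clock: 0.85
eef_pos: [425.9, 264.4, 257.9]
ee_rot: [2.421, -2.001, -0.0]
ft_force: [-0.1, 0.5, 0.1]
width: 45.4
finger_force: 0.0
```

Call:
move_arm --moves '[[0.53,[0.25,-0.27,0],[0,0,0]],[0.53,[0.5,-0.55,0],[0,0,0]],[0.53,[0.65,-0.72,0],[0,0,0]],[0.53,[0.71,-0.79,0],[0,0,0]],[0.53,[0.71,-0.79,0],[0,0,0]],[0.53,[0.71,-0.79,0],[0,0,0]]]'

```text
clock: 1.6
eef_pos: [531.0, 148.5, 258.3]
ee_rot: [-2.428, 1.993, 0.001]
ft_force: [-0.7, -0.1, 0.1]
width: 45.6
finger_force: 0.0
```

```bash
python3 - <<'E'
from rig import *
import cv2,pickle,numpy as np
from fit import d,proj
s=sense();w=get_image("wrist");print(s["clock"],s["eef_pos"],s["ee_rot"],s["joints"].round(3),s["width"],s["ft_force"],w["hand_eye"])
pickle.dump((s,w),open("w0.pkl","wb"))
cv2.imwrite("pics/w0.png",w["color"][:,:,::-1])
# pepper mill base by ray
for n,px in (("top",(127,205)),("scene",(193,184))):
    R=cv2.Rodrigues(d[n]["orientation"])[0];r=R@np.linalg.inv(d[n]["camera_matrix"])@[*px,1];C=d[n]["position"];print(C+r*(15-C[2])/r[2])
R=cv2.Rodrigues(s["ee_rot"])[0];H=w["hand_eye"]
v=np.load("v.npy")
from fit import world
for nm,y,z in(("lev",v[3]+47.8,177.2),("end",v[3]+71.6,170),("sp",v[3],192)):
    P=world(v,(-126,y,z));c=np.linalg.inv(H)@np.r_[R.T@(P-s["eef_pos"]),1];k=w["camera_matrix"]@c[:3];print(nm,k[:2]/k[2],c[2])
E
```

```text
1.6 [531.01838417 148.49649554 258.27904038] [-2.42808397e+00  1.99335180e+00  5.08741022e-04] [ 0.556  0.252  0.172 -0.    -1.491 -0.36 ] 45.58398102813404 [-0.72625312 -0.11813995  0.05088903] [[ 9.74939370e-04 -9.57059630e-01 -2.89889487e-01  7.42152322e+01]
 [ 9.99998808e-01  5.86019346e-04  1.42841589e-03  7.86284509e-01]
 [-1.19719833e-03 -2.89890534e-01  9.57059060e-01 -1.44617152e+02]
 [ 0.00000000e+00  0.00000000e+00  0.00000000e+00  1.00000000e+00]]
[559.1835521  509.39527216  15.        ]
[572.13596868 507.5813313   15.        ]
lev [248.21441537 195.85766476] 236.9182342351553
end [248.25395714 219.67079287] 250.7147373059418
sp [248.11673144 138.59824727] 208.8844038599628
```

View pics/w0.png

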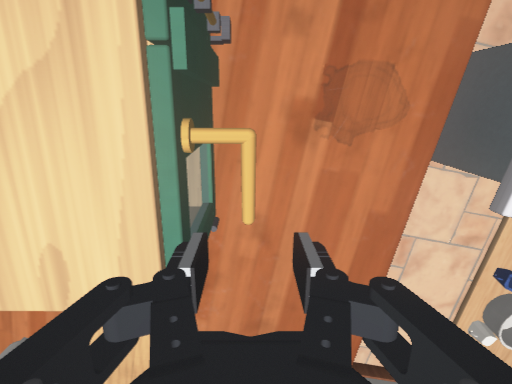

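Call:
move_arm --moves '[[0.53,[0,0,-0.25],[0,0,0]],[0.53,[0,0,-0.5],[0,0,0]],[0.53,[0,0,-0.66],[0,0,0]],[0.53,[0,0,-0.66],[0,0,0]],[0.53,[0,0,-0.66],[0,0,0]]]'

```text
clock: 2.28
eef_pos: [531.8, 148.6, 170.2]
ee_rot: [-2.425, 1.983, -0.011]
ft_force: [-32.2, -3.3, 49.9]
width: 45.0
finger_force: 27.1
```

Call:
move_arm --moves '[[0.05,[0,0,0],[0,0,0]],[0.05,[0,0,0],[0,0,0]],[0.05,[0,0,0],[0,0,0]],[0.05,[0,0,0],[0,0,0]],[0.05,[0,0,0],[0,0,0]],[0.05,[0,0,0],[0,0,0]]]'

```text
clock: 3.02
eef_pos: [533.2, 149.0, 165.0]
ee_rot: [-2.425, 1.987, -0.009]
ft_force: [-7.3, -0.2, 22.3]
width: 9.2
finger_force: 39.3
```

Call:
move_arm --moves '[[0.05,[0,0,0.03],[0,0,0]],[0.05,[0,0,0.05],[0,0,0]],[0.05,[0,0,0.05],[0,0,0]],[0.05,[0,0,0.05],[0,0,0]]]'

```text
clock: 3.52
eef_pos: [531.9, 149.2, 166.4]
ee_rot: [-2.426, 1.992, 0.001]
ft_force: [4.1, 4.9, -2.2]
width: 9.6
finger_force: 39.3
```

```bash
python3 - <<'E'
from rig import *
import cv2
s=sense();w=get_image("wrist");print({k:s[k].round(2) for k in("eef_pos","ee_rot","ft_force","torque","joints")},s["width"])
a=get_image("top")["color"][130:240,170:310];a=cv2.resize(a,None,fx=2.8,fy=2.8)
import numpy as np
b=cv2.resize(w["color"],(400,300));o=np.zeros((308,800,3),np.uint8);o[:300,:400]=b;o[:,400:792]=a
cv2.imwrite("pics/c1.png",o[:,:,::-1])
E
```

```text
{'eef_pos': array([531.92, 149.22, 166.37]), 'ee_rot': array([-2.43,  1.99,  0.  ]), 'ft_force': array([ 4.1 ,  4.92, -2.2 ]), 'torque': array([ 1.57, -1.31, -0.12]), 'joints': array([ 0.56,  0.29, -0.01, -0.  , -1.27, -0.36])} 9.55989317700088
```

View pics/c1.png

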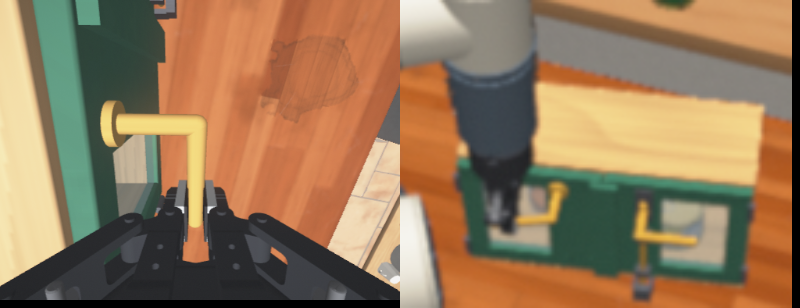

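Call:
move_arm --moves '[[0.05,[0,0,0.02],[0,0,0]],[0.05,[0,0,0.04],[0,0,0]],[0.05,[-0.012,0.005,0.04],[0,0,0]],[0.05,[-0.024,0.01,0.04],[0,0,0]],[0.05,[-0.024,0.01,0.04],[0,0,0]]]'

```text
clock: 4.25
eef_pos: [531.5, 149.7, 172.5]
ee_rot: [-2.424, 1.991, -0.008]
ft_force: [15.7, -0.7, -9.5]
width: 9.4
finger_force: 38.8
```

Call:
move_arm --moves '[[0.05,[0,0,0.007],[0,0,0]],[0.05,[0,0,0.013],[0,0,0]],[0.05,[0,0,0.02],[0,0,0]],[0.05,[0,0,0.02],[0,0,0]]]'

```text
clock: 4.75
eef_pos: [531.4, 149.8, 175.3]
ee_rot: [-2.424, 1.992, -0.007]
ft_force: [16.4, -0.2, -9.8]
width: 9.3
finger_force: 38.8
```

Call:
move_arm --moves '[[0.05,[0,0,0.007],[0,0,0]],[0.05,[0,0,0.013],[0,0,0]],[0.05,[0,0,0.02],[0,0,0]],[0.05,[0,0,0.02],[0,0,0]]]'

```text
clock: 5.25
eef_pos: [531.5, 149.8, 178.2]
ee_rot: [-2.424, 1.992, -0.007]
ft_force: [16.1, -1.1, -11.0]
width: 9.2
finger_force: 38.9
```

Call:
move_arm --moves '[[0.05,[0,0,0.007],[0,0,0]],[0.05,[0,0,0.013],[0,0,0]],[0.05,[0,0,0.02],[0,0,0]],[0.05,[0,0,0.02],[0,0,0]]]'

```text
clock: 5.75
eef_pos: [531.4, 149.6, 181.1]
ee_rot: [-2.424, 1.992, -0.007]
ft_force: [17.4, -0.6, -11.5]
width: 9.3
finger_force: 38.8
```

Call:
move_arm --moves '[[0.05,[0,0,0.007],[0,0,0]],[0.05,[0,0,0.013],[0,0,0]],[0.05,[0,0,0.02],[0,0,0]],[0.05,[0,0,0.02],[0,0,0]]]'

```text
clock: 6.25
eef_pos: [531.5, 149.5, 184.1]
ee_rot: [-2.424, 1.992, -0.008]
ft_force: [17.6, -1.2, -12.2]
width: 9.0
finger_force: 38.9
```

Call:
move_arm --moves '[[0.05,[0,0,0.007],[0,0,0]],[0.05,[0,0,0.013],[0,0,0]],[0.05,[0,0,0.02],[0,0,0]],[0.05,[0,0,0.02],[0,0,0]]]'

```text
clock: 6.75
eef_pos: [531.5, 149.3, 187.0]
ee_rot: [-2.424, 1.993, -0.008]
ft_force: [17.4, -2.3, -12.2]
width: 9.0
finger_force: 38.8
```

Call:
move_arm --moves '[[0.05,[0,0,0.007],[0,0,0]],[0.05,[0,0,0.013],[0,0,0]],[0.05,[0,0,0.02],[0,0,0]],[0.05,[0,0,0.02],[0,0,0]]]'

```text
clock: 7.25
eef_pos: [531.5, 149.1, 189.8]
ee_rot: [-2.424, 1.993, -0.008]
ft_force: [17.0, -2.4, -12.8]
width: 8.9
finger_force: 38.9
```

Call:
move_arm --moves '[[0.05,[0,0,0.007],[0,0,0]],[0.05,[0,0,0.013],[0,0,0]],[0.05,[0,0,0.02],[0,0,0]],[0.05,[0,0,0.02],[0,0,0]]]'

```text
clock: 7.75
eef_pos: [531.2, 149.0, 192.9]
ee_rot: [-2.425, 1.994, -0.007]
ft_force: [16.9, -3.0, -11.2]
width: 9.0
finger_force: 38.9
```

Call:
move_arm --moves '[[0.05,[0,0,0.007],[0,0,0]],[0.05,[0,0,0.013],[0,0,0]],[0.05,[0,0,0.02],[0,0,0]],[0.05,[0,0,0.02],[0,0,0]]]'

```text
clock: 8.25
eef_pos: [528.6, 150.2, 195.1]
ee_rot: [-2.426, 1.995, 0.001]
ft_force: [8.5, 2.4, -9.5]
width: 8.9
finger_force: 41.3
```

```bash
cat > arc.py <<'E'
import numpy as np,sys
# arc.py px py hx hy  angles...  -> shifts (units of .15 m) and turns (units of pi)
p=np.array([float(a) for a in sys.argv[1:3]]);h=np.array([float(a) for a in sys.argv[3:5]])
for t in map(float,sys.argv[5:]):
    c,s=np.cos(t),np.sin(t);q=h+np.array([[c,-s],[s,c]])@(p-h)
    print(t,((q-p)/150).round(3),round(t/np.pi,3))
E
python3 arc.py 528 149.2 568.5 229.2 -.05 -.1 -.15 -.2 -.25 -.3 -.35 -.4 -.5 -.6 -.7 -.8 -.9 -1 -1.1 -1.2 -1.3 -1.4 -1.5
```

```text
-0.05 [-0.026  0.014] -0.016
-0.1 [-0.052  0.03 ] -0.032
-0.15 [-0.077  0.046] -0.048
-0.2 [-0.101  0.064] -0.064
-0.25 [-0.124  0.083] -0.08
-0.3 [-0.146  0.104] -0.095
-0.35 [-0.167  0.125] -0.111
-0.4 [-0.186  0.147] -0.127
-0.5 [-0.223  0.195] -0.159
-0.6 [-0.254  0.246] -0.191
-0.7 [-0.28   0.299] -0.223
-0.8 [-0.301  0.355] -0.255
-0.9 [-0.316  0.413] -0.286
-1.0 [-0.325  0.472] -0.318
-1.1 [-0.328  0.532] -0.35
-1.2 [-0.325  0.592] -0.382
-1.3 [-0.316  0.651] -0.414
-1.4 [-0.301  0.709] -0.446
-1.5 [-0.281  0.765] -0.477
```

Gentle first steps at this height.

Call:
move_arm --moves '[[0.05,[-0.013,0.007,0.003],[0,0,-0.008]],[0.05,[-0.026,0.014,0.003],[0,0,-0.016]],[0.05,[-0.026,0.014,0.003],[0,0,-0.016]]]'

```text
clock: 8.62
eef_pos: [524.3, 152.5, 195.3]
ee_rot: [-2.375, 2.056, 0.002]
ft_force: [7.2, 2.9, -9.6]
width: 8.9
finger_force: 41.9
```

Call:
move_arm --moves '[[0.05,[-0.026,0.016,0],[0,0,-0.016]],[0.05,[-0.051,0.032,0],[0,0,-0.032]],[0.05,[-0.075,0.05,0],[0,0,-0.048]],[0.05,[-0.098,0.069,0],[0,0,-0.064]],[0.05,[-0.12,0.09,0],[0,0,-0.08]],[0.05,[-0.12,0.09,0],[0,0,-0.08]]]'

```text
clock: 9.38
eef_pos: [506.3, 165.7, 195.9]
ee_rot: [-2.099, 2.337, 0.001]
ft_force: [6.2, 1.7, -7.6]
width: 8.8
finger_force: 41.6
```

Opening well. From θ=-0.3 (-0.146, 0.104, -0.095) on to -1.5 in two calls.

Call:
move_arm --moves '[[0.05,[-0.04,0.043,0],[0,0,-0.032]],[0.05,[-0.077,0.091,0],[0,0,-0.064]],[0.05,[-0.108,0.142,0],[0,0,-0.096]],[0.05,[-0.134,0.195,0],[0,0,-0.128]],[0.05,[-0.155,0.251,0],[0,0,-0.16]],[0.05,[-0.17,0.309,0],[0,0,-0.191]],[0.05,[-0.17,0.309,0],[0,0,-0.191]]]'

```text
clock: 10.25
eef_pos: [480.6, 211.2, 196.0]
ee_rot: [1.314, -2.852, 0.002]
ft_force: [6.3, -0.2, -5.7]
width: 8.8
finger_force: 40.1
```

Call:
move_arm --moves '[[0.05,[-0.009,0.059,0],[0,0,-0.032]],[0.05,[-0.012,0.119,0],[0,0,-0.064]],[0.05,[-0.009,0.179,0],[0,0,-0.096]],[0.05,[0,0.238,0],[0,0,-0.128]],[0.05,[0.015,0.296,0],[0,0,-0.16]],[0.05,[0.035,0.352,0],[0,0,-0.191]],[0.05,[0.035,0.352,0],[0,0,-0.191]]]'

```text
clock: 11.12
eef_pos: [485.0, 263.5, 195.6]
ee_rot: [0.415, -3.111, 0.004]
ft_force: [1.2, -1.2, -5.3]
width: 9.0
finger_force: 39.3
```

Call:
move_arm --moves '[[0.2,[0,0,0],[0,0,0]],[0.4,[0,0,0],[0,0,0]],[0.4,[0,0,0],[0,0,0]],[0.4,[0,0,0.15],[0,0,0]],[0.4,[0,0,0.45],[0,0,0]],[0.4,[0,0,0.5],[0,0,0]],[0.4,[0,0,0.5],[0,0,0]]]'

```text
clock: 12.0
eef_pos: [485.9, 264.2, 272.7]
ee_rot: [-0.414, 3.113, 0.002]
ft_force: [0.7, -0.2, -1.2]
width: 34.2
finger_force: 0.0
```

```bash
python3 - <<'E'
from rig import *
import cv2,numpy as np
s=sense();print(s["eef_pos"],s["ee_rot"],s["joints"].round(2))
a=get_image("top")["color"][120:270,150:350];b=get_image("scene")["color"][110:260,180:380]
o=np.hstack([cv2.resize(a,(400,300)),cv2.resize(b,(400,300))]);cv2.imwrite("pics/c2.png",o[:,:,::-1])
E
```

```text
[485.85031342 264.15099625 272.71839687] [-4.14067405e-01  3.11316477e+00  1.85076671e-03] [ 0.78  0.25  0.21 -0.   -1.53 -2.09]
```

View pics/c2.png

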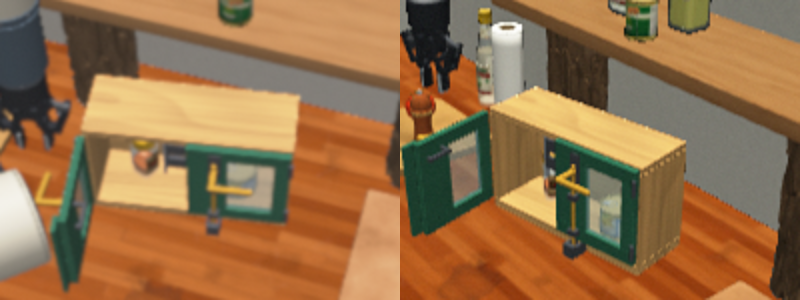

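Call:
move_arm --moves '[[0.5,[0.05,-0.2,0],[0,0,0.053]],[0.5,[0.12,-0.45,0],[0,0,0.106]],[0.5,[0.187,-0.69,0],[0,0,0.159]]]'

```text
clock: 12.48
eef_pos: [513.5, 159.2, 270.9]
ee_rot: [1.179, -2.909, 0.0]
ft_force: [1.0, -0.2, -0.0]
width: 42.8
finger_force: 0.0
```

Call:
move_arm --moves '[[0.5,[0.06,-0.25,0],[0,0,0.053]],[0.5,[0.12,-0.5,0],[0,0,0.106]],[0.5,[0.187,-0.69,0],[0,0,0.159]]]'

```text
clock: 12.85
eef_pos: [541.5, 55.4, 271.1]
ee_rot: [1.86, -2.529, -0.001]
ft_force: [0.2, -0.6, 0.1]
width: 42.8
finger_force: 0.0
```

Call:
move_arm --moves '[[0.5,[0.06,-0.25,0],[0,0,0.053]],[0.5,[0.12,-0.5,0],[0,0,0.106]],[0.5,[0.187,-0.69,0],[0,0,0.159]],[0.5,[0.187,-0.69,0],[0,0,0.159]],[0.5,[0.187,-0.69,0],[0,0,0.159]]]'

```text
clock: 13.48
eef_pos: [569.6, -46.2, 271.4]
ee_rot: [2.421, -2.0, -0.002]
ft_force: [-0.4, 0.6, -0.0]
width: 42.9
finger_force: 0.0
```

```bash
python3 - <<'E'
from rig import *
import cv2,numpy as np
from fit import world
s=sense();w=get_image("wrist");print(s["clock"],s["eef_pos"],s["ee_rot"],s["joints"].round(2),s["width"])
R=cv2.Rodrigues(s["ee_rot"])[0];H=w["hand_eye"];v=np.load("v.npy")
im=w["color"][:,:,::-1].copy()
for nm,y in(("grip",v[4]),("end",v[4]-25),("elb",v[4]+40)):
    P=world(v,(-126,y,175));c=np.linalg.inv(H)@np.r_[R.T@(P-s["eef_pos"]),1];k=w["camera_matrix"]@c[:3];k=k[:2]/k[2];print(nm,k,c[2]);cv2.circle(im,(int(k[0]),int(k[1])),3,(0,0,255),1)
cv2.imwrite("pics/w2.png",im)
E
```

```text
13.475 [569.56848374 -46.24621951 271.35099529] [ 2.42144231e+00 -2.00006442e+00 -2.06136776e-03] [ 0.19  0.29  0.26 -0.   -1.54 -0.  ] 42.86098827232029
grip [248.24049155 192.60131856] 252.09102304536654
end [248.06538358 164.14567971] 244.83395819456968
elb [248.50061743 234.87265854] 263.7023268066415
```

View pics/w2.png

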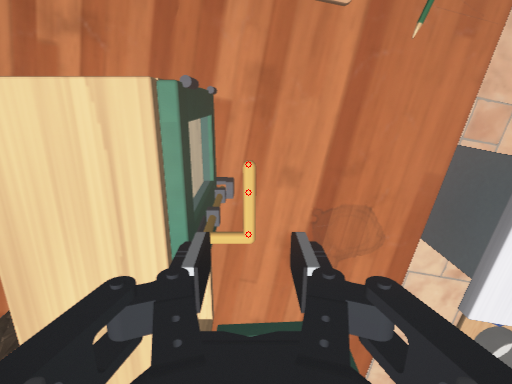

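Call:
move_arm --moves '[[0.28,[0,0,0],[0,0,0]],[0.28,[0,0,-0.25],[0,0,0]],[0.28,[0,0,-0.5],[0,0,0]],[0.28,[0,0,-0.62],[0,0,0]],[0.28,[0,0,-0.66],[0,0,0]],[0.28,[0,0,-0.66],[0,0,0]]]'

```text
clock: 14.28
eef_pos: [570.2, -46.3, 173.7]
ee_rot: [-2.424, 1.998, -0.001]
ft_force: [-0.0, -0.0, 1.0]
width: 23.9
finger_force: 0.0
```

Call:
move_arm --moves '[[0.22,[0,0,-0.01],[0,0,0]],[0.18,[0,0,-0.025],[0,0,0]],[0.05,[0,0,-0.025],[0,0,0]],[0.05,[0,0,-0.025],[0,0,0]],[0.05,[0,0,-0.025],[0,0,0]],[0.05,[0,0,-0.025],[0,0,0]]]'

```text
clock: 15.02
eef_pos: [570.3, -46.6, 169.8]
ee_rot: [-2.424, 1.998, -0.001]
ft_force: [1.1, -0.5, 0.7]
width: 9.1
finger_force: 39.4
```

Call:
move_arm --moves '[[0.05,[0,0,0.03],[0,0,0]],[0.05,[0,0,0.06],[0,0,0]],[0.05,[0,0,0.095],[0,0,0]],[0.05,[0,0,0.1],[0,0,0]],[0.05,[0,0,0.1],[0,0,0]]]' --squeeze 50

```text
clock: 15.65
eef_pos: [570.0, -46.6, 184.4]
ee_rot: [2.424, -1.998, 0.0]
ft_force: [3.1, -2.5, -4.2]
width: 8.4
finger_force: 50.9
```

```bash
python3 arc.py 570 -46.3 638.3 -124 .05 .1 .15 .2 .25 .3 .4 .5 .6 .7 .8 .9 1 1.1 1.2 1.3 1.4 1.5 1.55
```

```text
0.05 [-0.025 -0.023] 0.016
0.1 [-0.049 -0.048] 0.032
0.15 [-0.072 -0.074] 0.048
0.2 [-0.094 -0.101] 0.064
0.25 [-0.114 -0.129] 0.08
0.3 [-0.133 -0.158] 0.095
0.4 [-0.166 -0.218] 0.127
0.5 [-0.193 -0.282] 0.159
0.6 [-0.213 -0.348] 0.191
0.7 [-0.227 -0.415] 0.223
0.8 [-0.233 -0.484] 0.255
0.9 [-0.233 -0.553] 0.286
1.0 [-0.227 -0.621] 0.318
1.1 [-0.213 -0.689] 0.35
1.2 [-0.192 -0.755] 0.382
1.3 [-0.166 -0.818] 0.414
1.4 [-0.133 -0.879] 0.446
1.5 [-0.094 -0.936] 0.477
1.55 [-0.072 -0.962] 0.493
```

Call:
move_arm --moves '[[0.05,[-0.025,-0.023,0],[0,0,0.016]],[0.05,[-0.049,-0.048,0],[0,0,0.032]],[0.05,[-0.049,-0.048,0],[0,0,0.032]]]'

```text
clock: 16.02
eef_pos: [562.5, -54.1, 184.4]
ee_rot: [2.521, -1.875, 0.0]
ft_force: [3.5, -2.4, -3.3]
width: 8.8
finger_force: 50.9
```

Free. Relative to θ=0.1 (-0.049,-0.048,0.032):

Call:
move_arm --moves '[[0.05,[-0.045,-0.053,0],[0,0,0.032]],[0.05,[-0.084,-0.11,0],[0,0,0.063]],[0.05,[-0.117,-0.17,0],[0,0,0.095]],[0.05,[-0.144,-0.234,0],[0,0,0.127]],[0.05,[-0.164,-0.3,0],[0,0,0.159]],[0.05,[-0.178,-0.367,0],[0,0,0.191]],[0.05,[-0.184,-0.436,0],[0,0,0.223]],[0.05,[-0.184,-0.436,0],[0,0,0.223]]]'

```text
clock: 17.02
eef_pos: [536.0, -118.9, 184.6]
ee_rot: [-3.01, 0.895, -0.003]
ft_force: [5.0, 0.1, -4.1]
width: 8.5
finger_force: 50.9
```

Call:
move_arm --moves '[[0.05,[0,-0.069,0],[0,0,0.031]],[0.05,[0.006,-0.137,0],[0,0,0.063]],[0.05,[0.02,-0.205,0],[0,0,0.095]],[0.05,[0.041,-0.271,0],[0,0,0.127]],[0.05,[0.067,-0.334,0],[0,0,0.159]],[0.05,[0.1,-0.395,0],[0,0,0.191]],[0.05,[0.139,-0.452,0],[0,0,0.222]],[0.05,[0.139,-0.452,0],[0,0,0.222]]]'

```text
clock: 18.02
eef_pos: [557.0, -185.4, 183.7]
ee_rot: [-3.133, -0.187, -0.002]
ft_force: [5.1, 3.5, -3.4]
width: 8.1
finger_force: 50.9
```

Call:
move_arm --moves '[[0.2,[0,0,0],[0,0,0]],[0.4,[0,0,0],[0,0,0]],[0.4,[0,0,0],[0,0,0]],[0.4,[0,0,0.15],[0,0,0]],[0.4,[0,0,0.45],[0,0,0]],[0.4,[0,0,0.6],[0,0,0]],[0.4,[0,0,0.6],[0,0,0]],[0.4,[0,0,0.6],[0,0,0]]]'

```text
clock: 19.02
eef_pos: [555.4, -186.7, 273.7]
ee_rot: [-3.135, -0.188, 0.002]
ft_force: [0.4, 0.2, -0.5]
width: 34.2
finger_force: 0.0
```

```bash
python3 - <<'E'
from rig import *
import cv2,numpy as np
s=sense();print(s["eef_pos"],s["ft_force"])
a=get_image("top")["color"][120:270,150:350];b=get_image("scene")["color"][110:260,180:380]
o=np.hstack([cv2.resize(a,(400,300)),cv2.resize(b,(400,300))]);cv2.imwrite("pics/c3.png",o[:,:,::-1])
E
```

```text
[ 555.41303603 -186.73130746  273.66311844] [ 0.41268165  0.20873702 -0.45321094]
```

View pics/c3.png

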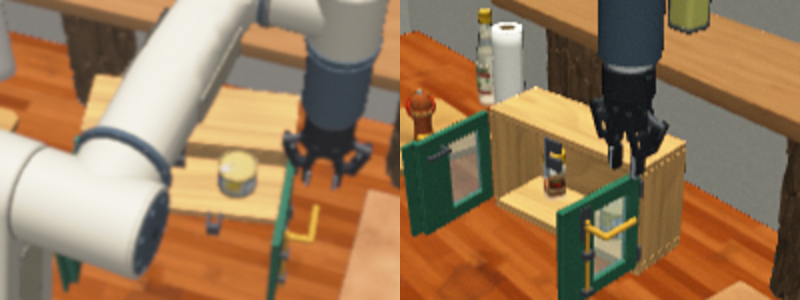

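Both leaves stand open at about a right angle, nothing inside or around is disturbed, and the gripper is clear above.

```bash
python3 -c "
from rig import *
print(hand_in())"
```

```text
the job is handed in; nothing more can be done
None
```

I opened both doors to about 85–90° (judged from the arm's path and the final pictures), left one first, and handed the job in; the hand-in gave no verdict. The one doubt is that lowering onto the left lever, the gripper bore on something with about 50 N at the wrist (not the latch) — if its body took over 40 N of that, the run fails.

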